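# Shut the dry bath's door and rock its stuck tube block free

### The job

On the lab bench, first push the dry bath's open chamber door shut until it seats on its catch. Then take the tube block that is stuck between the two clamp cheeks by its black handle, rock it from side to side until both cheeks have given way, and lift it just clear, straight above its well: finish while still holding it there, upright and still, with its foot about 20 mm above the cheeks. Leave everything else on the bench and on the dry bath as it stands.

Things in the scene. Friction and masses are not known exactly. Their poses are not given: they have to be found in the camera images.
- heater: Dry bath, a white bench heater, fixed. Origin: centre of its underside. Base 200 (x) x 300 (y) x 50 mm; its top is the deck, with the well at (0, -75) mm. A chamber housing 160 mm long (x) stands on the deck from y = 68 to 145 mm, up to z = 208 mm; its open side faces heater -y and is closed by the door. All else on it is lower: door 190, block handle 162 mm.
- well (a point): Centre of the well's floor (heater frame 0, -75, 38 mm); axes as the heater's. The well is a slot 63 (x) x 21 (y) mm, 12 mm deep, taking the block's foot with 1.5 mm play all round. A seated block's handle top is 124 mm above this point, the cheeks' tops 78 mm.
- block: Aluminium tube block, 0.3 to 0.6 kg. Origin: centre of its foot's underside, starts on the well's floor; axes as the heater's. Foot 60 (x) x 18 (y) x 14 mm tall; body 70 x 44 mm from z = 14 to 64 mm; black handle 30 (x) x 14 (y) mm from 64 to 124 mm, central. Pulled straight it rises 4 mm and catches under the cheeks' lips. Leaned about its x axis, on its foot, it pushes the cheek there outward.
- cheek_left (a joint): Steel clamp cheek at the block's heater +y side: plate 50 (x) x 8 (y) mm from the deck to 116 mm above the bench, 0.5 mm from the block; its top lip, 10 mm thick, reaches 4 mm over the block's edge, 4 mm above it. Value: slid outward (+y), 0 clamped to 0.006 m open. Slides stiffly (6 N), stays where pushed. Leaning the block 0.1 to 0.12 rad its way opens it fully.
- cheek_right (a joint): The same cheek at the block's heater -y side, sliding outward to -y, 0 to 0.006 m. The block, upright, passes the lips once both cheeks have opened (4 mm or more each); one alone is not enough.
- door (a joint): Chamber door angle, rad: 0 shut, up to 1.5 open. Grey upright panel 105 long x 12 thick x 135 mm tall, from 54.5 to 189.5 mm above the bench. At angle a it runs from its upright hinge along (cos a, -sin a) in the heater frame; the outer face looks along (-sin a, -cos a). Open, it blocks the way to the block. Free-swinging; at 0.13 to 0.06 rad a ball catch resists (5 N), then snaps it shut.
- door_hinge (a point): Point on the door's hinge line, in the middle of the panel's thickness and height (heater frame -62, 63, 122 mm); axes turn with the door.
- door_edge (a point): Middle of the door's free upright edge, on its outer face, 105 mm from the hinge; moves with the door.
- wash_bottle: Bystander, not to be disturbed: brown plastic bottle, white cap, 68 mm across, 190 mm tall. Origin: centre of its underside.
- reagent_jar: Bystander, not to be disturbed: clear jar, 60 mm across, 90 mm tall. Origin: centre of its underside.
- beaker: Bystander, not to be disturbed: clear glass beaker, 64 mm across, 80 mm tall. Origin: centre of its underside.
- paper_roll: Bystander, not to be disturbed: white paper roll standing upright, 52 mm across, 100 mm tall. Origin: centre of its underside.
- spare_block: Bystander, not to be disturbed: spare aluminium tube block without handle, 70 x 44 x 50 mm, lying on the bench. Origin: centre of its underside.
- collar: Bystander, not to be disturbed: small steel ring, 28 mm across, 12 mm tall, on the heater's deck. Origin: centre of its underside.
- vial: Bystander, not to be disturbed: small brown vial, 22 mm across, 36 mm tall, on the heater's deck. Origin: centre of its underside.

How it is judged:
By the outcome, as a careful person would: the job done as asked, in the order asked, and still so for the second after the job is handed in, while the arm keeps its last pose, push and grip.
It also fails if it takes over 64 s, if anything falls off the work surface, if the arm or the gripper's body presses on something with over 40 N, if the wrist force passes 120 N, or if a joint passes its speed limit or range.

### The arm

A 6-joint arm with a two-finger parallel gripper is mounted at the origin on the work surface. World frame = base frame: x ahead of the robot, y to its left, z up, the work surface at z = 0. Lengths are in mm, angles in rad, forces in N, time in s.
With the tool pointing down it reaches from about 425 to 1125 mm from the base axis. Payload 14.9 kg.
Tool frame: the origin (TCP) lies at the centre of the arm's flange, where the gripper is bolted on; the fingertips stand 191 mm ahead of it and the grasp point (between the pads) lies 172 mm ahead of it; z points along the fingers, y is the line along which they close (so a half turn about z gives the same grasp; the last joint's range is limited). The gripper opens to 91 mm and grips with 3 to 60 N. Pads are 32 mm wide; open, the fingers measure 118 mm over their backs; the gripper's body (76 mm by 178 mm) begins 60 mm behind the grasp point.
Start: joints at [1.174, 0.379, 1.734, -0, 1.028, -0.033], TCP at [249.088, 654.198, 404.732] pointing down, gripper open.
Joint ranges: [-2.77, 2.77], [-0.74, 2.19], [0, 2.66], [-1.06, 4.2], [0.31, 2.87], [-3.08, 3.08]. Speed limits (rad/s): [1.89, 1.89, 2.39, 3.14, 3.14, 3.14].

### API

Orientations are given as a 3x3 rotation matrix whose columns are the frame's x, y, z axes.
In Python, from plant import arm, read_camera, hand_in, recognise, tip_of gives the robot as it stands. The module is installed in compiled form; this text tells all that it offers.
- The arm moves only by the tool send_rows, never from a script. Its argument "series" is a list of rows, each an object of numbers: "tx", "ty", "tz": the shift along the tool's x, y, z in m; "turn": the turn about the tool's z in rad. A call has exactly 5 rows; each row shifts and turns the commanded pose from where the row before left it, along the tool's axes as they then stand; what a row does not reach is not made up. A row lasts 1/8 s, in which the tool goes at most 62.5 mm and 10.7 degrees, less where a joint would pass 70% of its speed; a pose out of reach is approached as far as the arm can. A call is refused whole if a number of a shift passes 0.0625 or a number of a turn 0.188, either way. A call with a gripper value outside its range is refused whole. "gripper" is the opening, from -1 (shut) to 1 (fully open), set as the call begins (left out, the last holds). The fingers move at their own pace and stop on an object; "force" is the grip in N (left out, the last holds). Time passes only in rows, so rows that do not move let the fingers close, or fill a call up. It gives the time, the measured TCP pose, the force, the opening and the grip force at its end, in the units of the state.
- arm.get_state(): the state, without advancing time (a new reading comes with each control period).
- read_camera(name): name is "side" or "top"; returns a dict with "pixels" (420x560x3 uint8, red, green, blue), "range_z" (420x560 float32, mm along the optical axis (not along the pixel's ray), 0 where there is no reading), "K" (3x3 intrinsics, pixels), "camera_from_world" (4x4, takes a point from world to camera coordinates). Camera axes: x right, y down, z forward; pixel columns grow to the right and rows downward; lengths in mm; the calibration is good to about 2 mm. A picture is of the moment at which its call begins.
- hand_in(): hands the job in; it is judged then, once.
Trained networks look in the newest picture that a camera, given by its name, has taken for a name from the list of things; names that differ only in an ending like _2 or _b are one class to them, and where a whole thing is asked for, a point or a joint stands for the part that bears it (a point fixed in the world has none). Each returns a list of dicts, best first, with "score" (0 to 1); they miss things now and then, are a little off and sometimes report something else, mostly with a low value. They report only what shows in the picture. A call takes as long as a camera call.
- recognise(camera, target): "location" ([x, y, z] in mm, in world coordinates, good to about 4 mm: the middle of the surface that is visible of it).
- tip_of(camera, target): "location" ([x, y, z] in mm, in world coordinates, good to about 4 mm: a listed point, or the origin of a listed thing).
The state is a dict: "clock": time; "q": joint angles; "qd": joint speeds; "joint_efforts": joint torques, N m; "eef_pos": TCP position; "ee_rot": TCP orientation; "force": force on the tool from outside, world axes, zero at the start; "wrist_torque": the same for the moment, N m; "grip_width": finger opening in mm; "grasp_force": force on a finger pad.
Only numpy, scipy, OpenCV 4.12 (cv2) and the standard library are available. Lean on these libraries where they do the work, as an engineer would, in place of code of your own. Each camera call takes 0.05 s, during which the arm holds its last target. There are 200 camera calls.

## Working session

There is one attempt and no reset: what is moved stays moved. The work goes in short steps, Python scripts to look and compute and a tool call to move; the robot and the scene stay as the last step left them, time stands still between calls to the robot, and variables do not carry over. Pictures are saved under pics/ and viewed, at most 10 in all, crops included, and the job is handed in when it is done.

Besides the shell and the picture viewer there is one more tool, called as name(argument=value, ...) on one line, values as JSON. send_rows: Moves the arm, as the interface text tells. Its arguments: {"type":"object","properties":{"series":{"type":"array","items":{"type":"object","properties":{"tx":{"type":"number"},"ty":{"type":"number"},"tz":{"type":"number"},"turn":{"type":"number"}}}},"gripper":{"type":"number"},"force":{"type":"number"}},"required":["series"]}

```bash
mkdir -p pics; cat > h.py <<'E'
import numpy as np,cv2
from plant import arm,read_camera,hand_in,recognise,tip_of
def pts(r):
    K=r["K"];z=r["range_z"];v,u=np.indices(z.shape)
    c=np.stack([(u-K[0,2])/K[0,0]*z,(v-K[1,2])/K[1,1]*z,z],-1)
    T=np.linalg.inv(r["camera_from_world"]);w=c@T[:3,:3].T+T[:3,3]
    w[z==0]=np.nan;return w
E
python3 - <<'E'
from h import *
s=arm.get_state();print(s["eef_pos"],np.round(s["ee_rot"],3).tolist(),s["clock"],s["grip_width"])
for c in("top","side"):
    r=read_camera(c);cv2.imwrite(f"pics/{c}0.png",r["pixels"][...,::-1])
    for t in("heater","well","block","door_hinge","door_edge","cheek_left","cheek_right","collar","vial","wash_bottle","paper_roll","reagent_jar","beaker","spare_block"):
        print(c,t,[(round(d["score"],2),np.round(d["location"]).tolist()) for d in tip_of(c,t)[:2]] if t[:5]!="cheek" else [(round(d["score"],2),np.round(d["location"]).tolist()) for d in recognise(c,t)[:2]])
E
```

```text
[249.00775608 654.01545064 404.09108306] [[-0.935, 0.356, -0.0], [0.356, 0.935, -0.001], [0.0, -0.001, -1.0]] 0.0 91.17554677510229
top heater [(0.9, [561.0, 66.0, 8.0])]
top well [(0.95, [582.0, -3.0, 40.0]), (0.44, [642.0, 424.0, -0.0])]
top block [(0.86, [585.0, -5.0, 34.0]), (0.64, [535.0, 23.0, 119.0])]
top door_hinge [(0.51, [488.0, 117.0, 122.0])]
top door_edge [(0.75, [536.0, 22.0, 121.0])]
top cheek_left [(0.59, [578.0, 20.0, 113.0]), (0.51, [637.0, 412.0, 89.0])]
top cheek_right [(0.61, [588.0, -25.0, 115.0])]
top collar [(0.56, [630.0, 76.0, 48.0])]
top vial [(0.47, [655.0, -45.0, 50.0])]
top wash_bottle [(0.75, [578.0, -390.0, 3.0])]
top paper_roll [(0.56, [700.0, -338.0, -2.0])]
top reagent_jar [(0.9, [643.0, 421.0, -2.0])]
top beaker [(0.86, [421.0, 1.0, 2.0])]
top spare_block [(0.41, [585.0, -5.0, 38.0]), (0.15, [421.0, 3.0, -1.0])]
side heater [(0.95, [564.0, 65.0, 1.0])]
side well [(0.84, [584.0, -5.0, 40.0])]
side block [(0.69, [580.0, -5.0, 41.0])]
side door_hinge [(0.83, [485.0, 116.0, 119.0])]
side door_edge [(0.96, [535.0, 20.0, 123.0])]
side cheek_left [(0.72, [514.0, 60.0, 134.0]), (0.52, [563.0, 15.0, 118.0])]
side cheek_right [(0.78, [584.0, -34.0, 90.0])]
side collar []
side vial [(0.5, [658.0, -49.0, 47.0])]
side wash_bottle [(0.75, [581.0, -390.0, 1.0])]
side paper_roll [(0.75, [695.0, -334.0, 2.0])]
side reagent_jar []
side beaker [(0.85, [421.0, 1.0, 1.0]), (0.22, [461.0, 452.0, -1.0])]
side spare_block [(0.97, [463.0, 452.0, 1.0])]
```

View pics/top0.png

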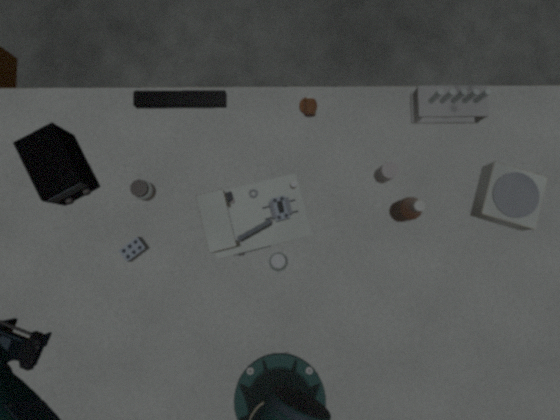

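View pics/side0.png

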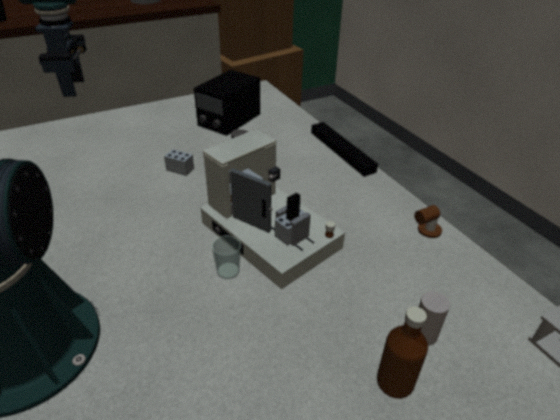

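Top view: the heater is at the centre, with the housing around pixel (215,215), the open door from (240,240) to (270,222), and the block near (280,208). Side view: the door is at (250,200) and the block's black handle at (293,207). Next I'll fit the geometry from depth.

```bash
cat >> h.py <<'E'
def rect(P):
    (c,s,a)=cv2.minAreaRect(P.astype(np.float32)); return np.round(c,1),np.round(s,1),round(a,1)
E
python3 - <<'E'
from h import *
A=[]
for c in("top","side"):
    r=read_camera(c);w=pts(r).reshape(-1,3);rgb=r["pixels"].reshape(-1,3)
    near=np.hypot(w[:,0]-563,w[:,1]-65)<200
    for n,lo,hi in(("deck",44,56),("hous",202,214),("door",182,196),("handle",158,167),("mid",110,120)):
        m=near&(w[:,2]>lo)&(w[:,2]<hi);P=w[m]
        if len(P)>5: print(c,n,len(P),np.round(np.median(P,0),1),*rect(P[:,:2]))
    for n,lo,hi in(("door",184,196),("handle",157,167)):
        m=near&(w[:,2]>lo)&(w[:,2]<hi)
        if c=="top":print(n,np.round(w[m],0)[:60].tolist())
E
```

```text
top deck 3895 [564.2  42.4  49.7] [525.7  59.6] [280.8 300.2] 13.6
top hous 1617 [537.  172.6 207.5] [539.  173.5] [160.1  75.4] 14.0
top door 187 [512.7  75.  188.7] [523.4  99.5] [146.8 171.1] 79.1
top handle 67 [ 5.788e+02 -3.000e-01  1.613e+02] [523.9  86.8] [184.6 163.8] 83.5
top mid 179 [577.6  16.9 115.1] [563.2  91.2] [119.7 255.7] 28.2
door [[621.0, 155.0, 191.0], [614.0, 153.0, 185.0], [610.0, 152.0, 195.0], [602.0, 150.0, 187.0], [599.0, 150.0, 191.0], [543.0, 28.0, 189.0], [543.0, 25.0, 189.0], [540.0, 34.0, 192.0], [540.0, 31.0, 192.0], [540.0, 28.0, 192.0], [540.0, 25.0, 189.0], [537.0, 39.0, 188.0], [537.0, 36.0, 193.0], [537.0, 34.0, 186.0], [537.0, 31.0, 191.0], [537.0, 28.0, 190.0], [537.0, 25.0, 191.0], [537.0, 23.0, 188.0], [535.0, 45.0, 185.0], [535.0, 42.0, 184.0], [535.0, 39.0, 188.0], [535.0, 36.0, 189.0], [534.0, 34.0, 191.0], [535.0, 31.0, 186.0], [534.0, 28.0, 191.0], [535.0, 25.0, 188.0], [534.0, 23.0, 190.0], [532.0, 50.0, 187.0], [532.0, 47.0, 189.0], [532.0, 45.0, 191.0], [532.0, 42.0, 190.0], [532.0, 39.0, 185.0], [532.0, 36.0, 190.0], [532.0, 34.0, 18
[... 1540 characters left out ...]
.0, 163.0], [573.0, -3.0, 158.0], [573.0, -6.0, 163.0], [572.0, -9.0, 165.0], [573.0, -11.0, 163.0], [570.0, -0.0, 159.0], [570.0, -3.0, 160.0], [570.0, -6.0, 164.0], [570.0, -9.0, 165.0], [570.0, -11.0, 161.0], [567.0, -0.0, 159.0], [567.0, -3.0, 161.0], [534.0, 23.0, 158.0], [530.0, 28.0, 166.0], [520.0, 48.0, 157.0], [516.0, 54.0, 164.0], [506.0, 74.0, 159.0]]
side deck 3768 [531.7  -7.9  49.9] [526.8  57.4] [285.1 303.7] 13.4
side hous 1247 [533.1 166.7 207.7] [539.6 171.8] [162.2  79.6] 13.4
side door 451 [509.1 106.3 188.4] [514. 131.] [167.7 162.2] 58.1
side handle 365 [525.7  94.5 161.9] [546.5  89.4] [166.4 212.9] 5.8
side mid 669 [567.6  82.6 114.6] [568.2 100.4] [149.4 267.2] 31.0
```

send_rows(series=[{"turn":0.18},{"turn":0.18},{"turn":0.18},{"turn":0.18},{"turn":0.18}], gripper=-1)

```text
invalid input at $.series[0]: expected keys tx, ty, tz, turn
```

send_rows(series=[{"turn":0.065},{},{},{},{}])

```text
invalid input at $.series[0]: expected keys tx, ty, tz, turn
```

```bash
cat >> h.py <<'E'
yaw=np.radians(13.8);hx=np.array([np.cos(yaw),np.sin(yaw)]);hy=np.array([-hx[1],hx[0]])
O=np.array([539.2,172.7])-106.5*hy
def st():
    s=arm.get_state();R=s["ee_rot"];p=s["eef_pos"];d=p[:2]-O
    t=p+172*R[:,2]
    print("t",round(s["clock"],2),"TCP",np.round(p,1),"heater xy",np.round([d@hx,d@hy],1),"grasp",np.round([(t[:2]-O)@hx,(t[:2]-O)@hy,t[2]],1),"yaw_y",np.round(np.degrees(np.arctan2(R[1,1],R[0,1])),2),"F",np.round(s["force"],1),"w",round(s["grip_width"],1),round(s["grasp_force"],1));return s
def rel(x,y,z=None):
    s=arm.get_state();p=s["eef_pos"];q=O+x*hx+y*hy
    print("to go tool mm",np.round(s["ee_rot"].T@[q[0]-p[0],q[1]-p[1],0 if z is None else z-p[2]],1))
E
python3 -c "
from h import *
st();rel(-62-22,63-93,341);print(O)"
```

```text
t 1.6 TCP [249.1 654.2 404.7] heater xy [-166.9  643.3] grasp [-166.9  643.3  232.7] yaw_y 69.16 F [-0.1  1.  -0.7] w 91.1 0.0
to go tool mm [-450.9 -506.8   63.8]
[564.60381323  69.27419919]
```

send_rows(series=[{"tx":0,"ty":0,"tz":0,"turn":0.18},{"tx":0,"ty":0,"tz":0,"turn":0.18},{"tx":0,"ty":0,"tz":0,"turn":0.18},{"tx":0,"ty":0,"tz":0,"turn":0.18},{"tx":0,"ty":0,"tz":0,"turn":0.18}], gripper=-1)

```text
clock: 2.22
eef_pos: [249.1, 654.2, 404.8]
ee_rot: [[-0.297, 0.955, 0.0], [0.955, 0.297, 0.0], [0.0, 0.0, -1.0]]
force: [0.4, 0.4, 0.9]
grip_width: 44.2
grasp_force: 0.0
```

send_rows(series=[{"tx":0,"ty":0,"tz":0,"turn":0.065},{"tx":-0.01,"ty":0,"tz":0,"turn":0},{"tx":-0.03,"ty":0.004,"tz":0,"turn":0},{"tx":-0.045,"ty":0.006,"tz":0,"turn":0},{"tx":-0.045,"ty":0.006,"tz":0,"turn":0}])

```text
clock: 2.85
eef_pos: [296.0, 530.1, 404.6]
ee_rot: [[-0.242, 0.97, 0.0], [0.97, 0.242, -0.0], [-0.0, -0.0, -1.0]]
force: [1.8, -0.8, 0.8]
grip_width: 0.3
grasp_force: 0.0
```

```bash
python3 -c "
from h import *
st();rel(-62-22,63-93,341)"
```

```text
t 2.85 TCP [296.  530.1 404.6] heater xy [-150.9  511.6] grasp [-150.9  511.5  232.6] yaw_y 14.01 F [ 1.8 -0.8  0.8] w 0.3 0.0
to go tool mm [-541.8   65.    63.7]
```

send_rows(series=[{"tx":-0.045,"ty":0.001,"tz":0,"turn":0},{"tx":-0.045,"ty":0.001,"tz":0,"turn":0},{"tx":-0.045,"ty":0.001,"tz":0,"turn":0},{"tx":-0.045,"ty":0.001,"tz":0,"turn":0},{"tx":-0.045,"ty":0.001,"tz":0,"turn":0}])

```text
clock: 3.48
eef_pos: [354.5, 312.7, 404.8]
ee_rot: [[-0.242, 0.97, 0.0], [0.97, 0.242, 0.0], [0.0, 0.0, -1.0]]
force: [0.3, 0.5, 0.1]
grip_width: 0.4
grasp_force: 0.0
```

send_rows(series=[{"tx":-0.045,"ty":0.001,"tz":0,"turn":0},{"tx":-0.045,"ty":0.001,"tz":0,"turn":0},{"tx":-0.045,"ty":0.001,"tz":0,"turn":0},{"tx":-0.045,"ty":0.001,"tz":0,"turn":0},{"tx":-0.045,"ty":0.001,"tz":0,"turn":0}])

```text
clock: 4.1
eef_pos: [413.0, 95.6, 404.9]
ee_rot: [[-0.242, 0.97, 0.001], [0.97, 0.242, 0.0], [-0.0, 0.001, -1.0]]
force: [0.3, -0.0, -1.2]
grip_width: 0.7
grasp_force: 0.0
```

```bash
python3 -c "
from h import *
st();rel(-62-22,63-93,341)"
```

```text
t 4.1 TCP [413.   95.6 404.9] heater xy [-140.9   61.7] grasp [-140.8   61.7  232.9] yaw_y 13.98 F [ 0.3 -0.  -1.2] w 0.7 0.0
to go tool mm [-91.9  56.6  63.9]
```

send_rows(series=[{"tx":-0.04,"ty":0,"tz":0,"turn":0},{"tx":-0.04,"ty":0,"tz":0.02,"turn":0},{"tx":-0.012,"ty":0.01,"tz":0.024,"turn":0},{"tx":0,"ty":0.023,"tz":0.02,"turn":0},{"tx":0,"ty":0.023,"tz":0,"turn":0}])

```text
clock: 4.72
eef_pos: [489.4, 21.0, 339.3]
ee_rot: [[-0.241, 0.971, -0.002], [0.971, 0.241, -0.0], [0.001, -0.002, -1.0]]
force: [-0.6, -0.5, 0.2]
grip_width: 0.6
grasp_force: 0.0
```

```bash
python3 - <<'E'
from h import *
st();rel(-62-22,63-93,341)
r=read_camera("side");w=pts(r)
im=r["pixels"][120:300,150:390,::-1];cv2.imwrite("pics/s1.png",cv2.convertScaleAbs(cv2.resize(im,(720,540),interpolation=cv2.INTER_CUBIC),alpha=1.4))
E
```

```text
t 4.72 TCP [489.4  21.  339.3] heater xy [-84.5 -28.9] grasp [-84.9 -28.9 167.3] yaw_y 13.93 F [-0.6 -0.5  0.2] w 0.6 0.0
to go tool mm [-1.1  0.5 -1.7]
```

View pics/s1.png

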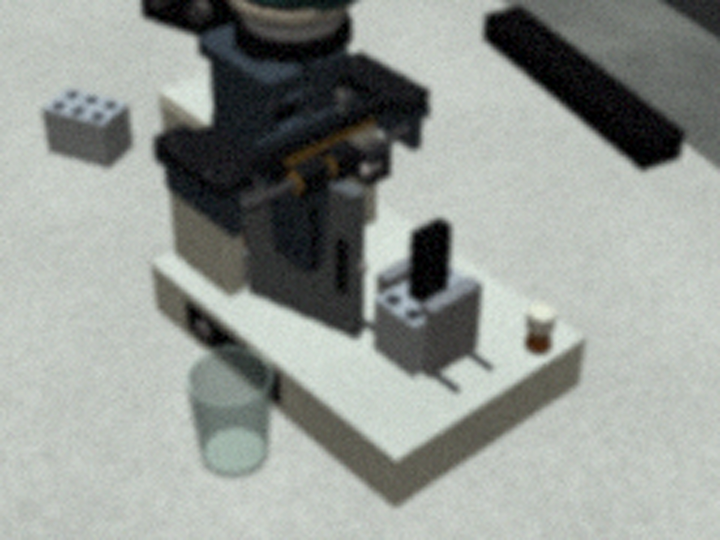

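The closed fingers are in front of the door's outer face at (290,230), clear of the block at (430,300). I'll start pushing.

send_rows(series=[{"tx":0.002,"ty":0.01,"tz":0,"turn":0},{"tx":0.002,"ty":0.01,"tz":0,"turn":0},{"tx":0.002,"ty":0.011,"tz":0,"turn":0},{"tx":0.002,"ty":0.011,"tz":0,"turn":0},{"tx":0.002,"ty":0.012,"tz":0,"turn":0}])

```text
clock: 5.4
eef_pos: [540.3, 44.4, 340.7]
ee_rot: [[-0.24, 0.971, -0.0], [0.971, 0.24, -0.0], [-0.0, -0.0, -1.0]]
force: [-1.7, -1.1, -0.1]
grip_width: 0.7
grasp_force: 0.7
```

send_rows(series=[{"tx":0.006,"ty":0.01,"tz":0,"turn":0},{"tx":0.006,"ty":0.01,"tz":0,"turn":0},{"tx":0.006,"ty":0.01,"tz":0,"turn":0},{"tx":0.007,"ty":0.006,"tz":0,"turn":0},{"tx":0.007,"ty":0.006,"tz":0,"turn":0}])

```text
clock: 6.02
eef_pos: [573.1, 85.8, 340.7]
ee_rot: [[-0.24, 0.971, -0.0], [0.971, 0.24, -0.0], [0.0, -0.0, -1.0]]
force: [-1.8, -1.6, 0.1]
grip_width: 0.4
grasp_force: 0.5
```

```bash
python3 - <<'E'
from h import *
st();rel(-62+85,63-22)
for c in("top","side"):
    r=read_camera(c)
    for t in("door_hinge","door_edge"):
        for d in tip_of(c,t)[:1]: v=np.array(d["location"][:2])-O;print(c,t,round(d["score"],2),np.round([v@hx,v@hy],1))
E
```

```text
t 6.03 TCP [573.1  85.8 340.7] heater xy [12.2 14. ] grasp [ 12.2  14.  168.7] yaw_y 13.87 F [-1.8 -1.6  0.1] w 0.4 0.5
to go tool mm [27.  10.9 -0. ]
side door_hinge 0.77 [-66.8  63.8]
side door_edge 0.66 [38.2 27.9]
```

send_rows(series=[{"tx":0.005,"ty":0.003,"tz":0,"turn":0},{"tx":0.005,"ty":0.003,"tz":0,"turn":0},{"tx":0.005,"ty":0.002,"tz":0,"turn":0},{"tx":0.005,"ty":0.002,"tz":0,"turn":0},{"tx":0.004,"ty":0,"tz":0,"turn":0}])

```text
clock: 6.95
eef_pos: [576.8, 111.2, 340.6]
ee_rot: [[-0.24, 0.971, -0.0], [0.971, 0.24, -0.0], [-0.0, -0.0, -1.0]]
force: [-0.6, -0.9, -0.7]
grip_width: 0.3
grasp_force: 0.6
```

send_rows(series=[{"tx":0.002,"ty":0,"tz":0,"turn":0},{"tx":0.001,"ty":0,"tz":0,"turn":0},{"tx":0.001,"ty":0,"tz":0,"turn":0},{"tx":0,"ty":0,"tz":0,"turn":0},{"tx":0,"ty":0,"tz":0,"turn":0}])

```text
clock: 7.58
eef_pos: [576.3, 113.2, 340.8]
ee_rot: [[-0.24, 0.971, 0.001], [0.971, 0.24, -0.004], [-0.004, 0.0, -1.0]]
force: [5.4, -26.8, -1.5]
grip_width: 0.5
grasp_force: 13.9
```

```bash
cat > door.py <<'E'
from h import *
st()
for c in("top","side"):
    r=read_camera(c);w=pts(r).reshape(-1,3)
    d=w[:,:2]-O;X=d@hx;Y=d@hy
    m=(X>-50)&(X<45)&(Y>25)&(Y<66)&(w[:,2]>70)&(w[:,2]<125)
    if m.sum()>20: print(c,m.sum(),np.round(np.polyfit(X[m],Y[m],1),3),np.round(np.median(Y[m]),1))
    for t in("door_edge",):
        for e in tip_of(c,t)[:1]: v=np.array(e["location"][:2])-O;print(c,t,round(e["score"],2),np.round([v@hx,v@hy],1))
E
python3 door.py
```

```text
t 7.58 TCP [576.3 113.2 340.8] heater xy [21.9 39.9] grasp [ 21.9  39.2 168.8] yaw_y 13.91 F [  5.4 -26.8  -1.5] w 0.5 13.9
top door_edge 0.62 [-1.5 -2.7]
side 540 [1.0000e-03 5.6493e+01] 56.6
side door_edge 0.94 [44. 55.]
```

Door face slope is 0.001 and y=56.5, with a contact force of about 27 N, so the door is seated. I'll back off and move above the block handle.

send_rows(series=[{"tx":-0.01,"ty":0,"tz":0,"turn":0},{"tx":-0.02,"ty":0,"tz":-0.01,"turn":0},{"tx":-0.02,"ty":0,"tz":-0.03,"turn":0},{"tx":-0.03,"ty":-0.01,"tz":-0.01,"turn":0},{"tx":-0.035,"ty":-0.012,"tz":0,"turn":0}], gripper=1)

```text
clock: 8.4
eef_pos: [582.5, -3.5, 392.7]
ee_rot: [[-0.24, 0.971, 0.003], [0.971, 0.24, 0.0], [-0.001, 0.003, -1.0]]
force: [0.5, -0.1, 0.3]
grip_width: 47.5
grasp_force: 0.0
```

```bash
python3 - <<'E'
from h import *
st();rel(0,-75,317)
r=read_camera("side");w=pts(r)
d=w[...,:2]-O;X=d@hx;Y=d@hy
m=(X>-50)&(X<40)&(Y>25)&(Y<66)&(w[...,2]>70)&(w[...,2]<125)
print("door",m.sum(),np.polyfit(X[m],Y[m],1),np.median(Y[m]))
for z0,z1 in((120,150),):
    m=(abs(X)<30)&(abs(Y+75)<25)&(w[...,2]>z0)&(w[...,2]<z1)&(r["pixels"].max(-1)<50)
    print(m.sum(),np.nanpercentile(X[m],[2,50,98]),np.nanpercentile(Y[m],[2,50,98]))
im=r["pixels"][120:300,150:390,::-1];cv2.imwrite("pics/s2.png",cv2.convertScaleAbs(cv2.resize(im,(720,540),interpolation=cv2.INTER_CUBIC),alpha=1.4))
E
```

```text
t 8.4 TCP [582.5  -3.5 392.7] heater xy [ -0. -75.] grasp [  0.4 -75.1 220.7] yaw_y 13.89 F [ 0.5 -0.1  0.3] w 47.5 0.0
to go tool mm [ 0.  -0.2 75.7]
door 538 [-2.67767745e-03  5.63029808e+01] 56.37502200814305
133 [-15.8763206   -8.02028856  11.31065975] [-84.31296974 -81.98736603 -71.83129089]
```

View pics/s2.png

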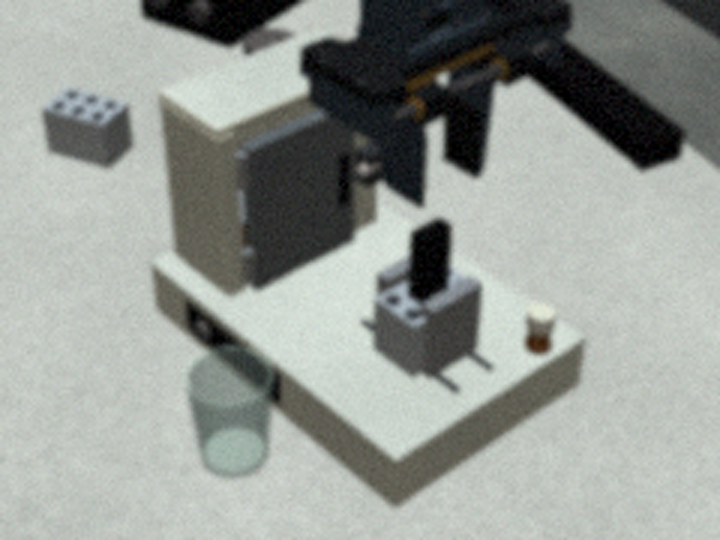

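The door is shut flush at (300,200), and the open fingers at (405,165) and (470,140) straddle the handle at (430,260). Next: descend and grip.

send_rows(series=[{"tx":0,"ty":0,"tz":0,"turn":0},{"tx":0,"ty":0,"tz":0.02,"turn":0},{"tx":0,"ty":0,"tz":0.025,"turn":0},{"tx":0,"ty":0,"tz":0.02,"turn":0},{"tx":0,"ty":0,"tz":0.01,"turn":0}])

```text
clock: 9.07
eef_pos: [581.8, -1.7, 313.9]
ee_rot: [[-0.24, 0.971, -0.002], [0.971, 0.24, 0.0], [0.001, -0.002, -1.0]]
force: [0.2, -0.1, -0.1]
grip_width: 91.5
grasp_force: 0.0
```

send_rows(series=[{"tx":0,"ty":0,"tz":0,"turn":0},{"tx":0,"ty":0,"tz":0,"turn":0},{"tx":0,"ty":0,"tz":0,"turn":0},{"tx":0,"ty":0,"tz":0,"turn":0},{"tx":0,"ty":0,"tz":0,"turn":0}], gripper=-1, force=30)

```text
clock: 9.7
eef_pos: [582.1, -2.2, 316.0]
ee_rot: [[-0.24, 0.971, 0.0], [0.971, 0.24, -0.0], [-0.0, 0.0, -1.0]]
force: [0.8, -0.0, -0.0]
grip_width: 44.1
grasp_force: 0.0
```

```bash
python3 - <<'E'
from h import *
st()
E
```

```text
t 9.7 TCP [582.1  -2.2 316. ] heater xy [ -0.  -73.5] grasp [ 1.00e-01 -7.36e+01  1.44e+02] yaw_y 13.86 F [ 0.8 -0.  -0. ] w 44.1 0.0
```

send_rows(series=[{"tx":0,"ty":0,"tz":0,"turn":0},{"tx":0,"ty":0,"tz":0,"turn":0},{"tx":0,"ty":0,"tz":0,"turn":0},{"tx":0,"ty":0,"tz":0,"turn":0},{"tx":0,"ty":0,"tz":0,"turn":0}])

```text
clock: 10.32
eef_pos: [582.1, -2.1, 315.7]
ee_rot: [[-0.24, 0.971, -0.0], [0.971, 0.24, -0.0], [0.0, -0.0, -1.0]]
force: [-1.7, 0.0, 0.8]
grip_width: 29.9
grasp_force: 30.0
```

```bash
python3 - <<'E'
from h import *
st()
E
```

```text
t 10.32 TCP [582.1  -2.1 315.7] heater xy [ -0.1 -73.5] grasp [-1.000e-01 -7.350e+01  1.437e+02] yaw_y 13.87 F [-1.7  0.   0.8] w 29.9 30.0
```

send_rows(series=[{"tx":0.002,"ty":0,"tz":0,"turn":0},{"tx":0.003,"ty":0,"tz":0,"turn":0},{"tx":0.003,"ty":0,"tz":0,"turn":0},{"tx":0.003,"ty":0,"tz":0,"turn":0},{"tx":0,"ty":0,"tz":0,"turn":0}])

```text
clock: 10.95
eef_pos: [579.6, 8.2, 315.9]
ee_rot: [[-0.24, 0.971, 0.0], [0.971, 0.24, -0.001], [-0.001, 0.0, -1.0]]
force: [-0.2, -7.3, 1.5]
grip_width: 29.5
grasp_force: 30.0
```

```bash
cat > ck.py <<'E'
from h import *
s=st();print("torque",np.round(s["wrist_torque"],2))
for c in("side","top"):
    r=read_camera(c);w=pts(r);d=w[...,:2]-O;X=d@hx;Y=d@hy;Z=w[...,2]
    # lips: y distribution at lip top height near the -x/+x ends
    m=(abs(X)<24)&(abs(X)>4)&(Z>112.5)&(Z<119)&(abs(Y+75)<45)
    h=np.histogram(Y[m],bins=np.arange(-120,-28,4));print(c,[(int(b),int(n)) for n,b in zip(*h) if n])
    for t in("cheek_left","cheek_right"):
        for e in recognise(c,t)[:1]: v=np.array(e["location"]);print(t,round(e["score"],2),np.round([(v[:2]-O)@hx,(v[:2]-O)@hy,v[2]],1))
E
python3 ck.py
```

```text
t 10.95 TCP [579.6   8.2 315.9] heater xy [ -0.  -62.9] grasp [ -0.  -63.1 143.9] yaw_y 13.9 F [-0.2 -7.3  1.5] w 29.5 30.0
torque [-1.77  0.11 -0.02]
side [(-108, 24), (-104, 19), (-100, 20), (-96, 12), (-80, 8), (-76, 11), (-72, 3), (-68, 2), (-64, 2), (-56, 3), (-52, 7), (-48, 5), (-44, 6)]
cheek_left 0.66 [-35.2  57.7 121.5]
cheek_right 0.56 [  -5.1 -104.5   90.4]
top []
cheek_right 0.55 [  29.7 -415.3   98.8]
```

send_rows(series=[{"tx":0.001,"ty":0,"tz":0,"turn":0},{"tx":0.001,"ty":0,"tz":0,"turn":0},{"tx":0,"ty":0,"tz":0,"turn":0},{"tx":0,"ty":0,"tz":0,"turn":0},{"tx":0,"ty":0,"tz":0,"turn":0}])

```text
clock: 11.88
eef_pos: [579.1, 10.0, 315.9]
ee_rot: [[-0.24, 0.971, 0.001], [0.971, 0.24, -0.001], [-0.001, 0.0, -1.0]]
force: [0.2, -8.0, 1.6]
grip_width: 29.8
grasp_force: 30.0
```

```bash
python3 - <<'E'
from h import *
s=st();print(np.round(s["wrist_torque"],2))
r=read_camera("side")
im=r["pixels"][180:260,230:340,::-1];cv2.imwrite("pics/s3.png",cv2.convertScaleAbs(cv2.resize(im,(770,560),interpolation=cv2.INTER_CUBIC),alpha=1.6))
E
```

```text
t 11.88 TCP [579.1  10.  315.9] heater xy [ -0. -61.] grasp [ -0.  -61.3 143.9] yaw_y 13.9 F [ 0.2 -8.   1.6] w 29.8 30.0
[-1.98  0.04 -0.03]
```

View pics/s3.png

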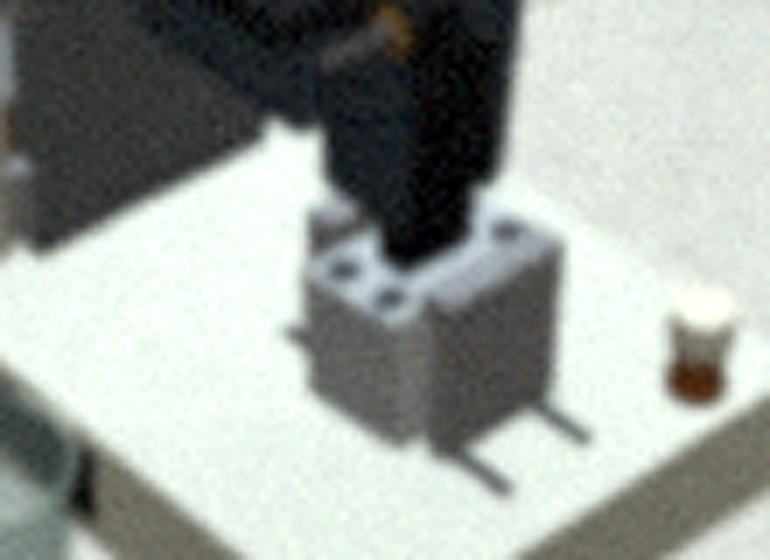

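The block visibly leans toward +y at (370,270), leaving a gap beside the near (right) cheek at (430,300). Now the other way.

send_rows(series=[{"tx":-0.003,"ty":0,"tz":0,"turn":0},{"tx":-0.003,"ty":0,"tz":0,"turn":0},{"tx":-0.003,"ty":0,"tz":0,"turn":0},{"tx":-0.003,"ty":0,"tz":0,"turn":0},{"tx":-0.0025,"ty":0,"tz":0,"turn":0}])

```text
clock: 12.55
eef_pos: [582.4, -3.6, 315.6]
ee_rot: [[-0.239, 0.971, -0.0], [0.971, 0.239, 0.001], [0.001, -0.0, -1.0]]
force: [-1.3, 9.3, 1.9]
grip_width: 30.1
grasp_force: 30.0
```

send_rows(series=[{"tx":-0.003,"ty":0,"tz":0,"turn":0},{"tx":-0.003,"ty":0,"tz":0,"turn":0},{"tx":-0.003,"ty":0,"tz":0,"turn":0},{"tx":-0.002,"ty":0,"tz":0,"turn":0},{"tx":0,"ty":0,"tz":0,"turn":0}])

```text
clock: 13.18
eef_pos: [585.0, -14.0, 315.7]
ee_rot: [[-0.239, 0.971, -0.001], [0.971, 0.239, 0.001], [0.001, -0.0, -1.0]]
force: [-3.4, 9.7, 3.1]
grip_width: 29.8
grasp_force: 30.0
```

```bash
python3 - <<'E'
from h import *
s=st();print(np.round(s["wrist_torque"],2));rel(0,-86)
E
```

```text
t 13.18 TCP [585.  -14.  315.7] heater xy [ -0.1 -85.7] grasp [-1.000e-01 -8.560e+01  1.437e+02] yaw_y 13.85 F [-3.4  9.7  3.1] w 29.8 30.0
[ 1.95  0.5  -0.02]
to go tool mm [-0.3  0.1 -0. ]
```

send_rows(series=[{"tx":-0.001,"ty":0,"tz":0,"turn":0},{"tx":0,"ty":0,"tz":0,"turn":0},{"tx":0,"ty":0,"tz":0,"turn":0},{"tx":0.003,"ty":0,"tz":0,"turn":0},{"tx":0.003,"ty":0,"tz":0,"turn":0}])

```text
clock: 13.8
eef_pos: [584.0, -9.7, 315.7]
ee_rot: [[-0.24, 0.971, 0.0], [0.971, 0.24, -0.001], [-0.001, 0.0, -1.0]]
force: [0.0, -5.7, -0.6]
grip_width: 29.9
grasp_force: 30.0
```

send_rows(series=[{"tx":0.003,"ty":0,"tz":0,"turn":0},{"tx":0.003,"ty":0,"tz":0,"turn":0},{"tx":0.001,"ty":0,"tz":0,"turn":0},{"tx":0,"ty":0,"tz":0,"turn":0},{"tx":0,"ty":0,"tz":0,"turn":0}])

```text
clock: 14.42
eef_pos: [582.3, -2.8, 315.8]
ee_rot: [[-0.24, 0.971, 0.0], [0.971, 0.24, -0.0], [-0.0, 0.0, -1.0]]
force: [1.4, -4.0, -1.4]
grip_width: 29.5
grasp_force: 30.0
```

send_rows(series=[{"tx":0,"ty":0,"tz":0,"turn":0},{"tx":0,"ty":0,"tz":0,"turn":0},{"tx":0,"ty":0,"tz":0,"turn":0},{"tx":0,"ty":0,"tz":0,"turn":0},{"tx":0,"ty":0,"tz":0,"turn":0}], gripper=-0.15)

```text
clock: 15.05
eef_pos: [582.2, -2.6, 315.7]
ee_rot: [[-0.24, 0.971, -0.0], [0.971, 0.24, 0.0], [0.0, -0.0, -1.0]]
force: [-0.3, 0.4, -0.4]
grip_width: 39.2
grasp_force: 0.0
```

```bash
python3 - <<'E'
from h import *
s=st();print(np.round(s["wrist_torque"],2));rel(0,-74.5)
r=read_camera("side")
im=r["pixels"][180:260,230:340,::-1];cv2.imwrite("pics/s4.png",cv2.convertScaleAbs(cv2.resize(im,(770,560),interpolation=cv2.INTER_CUBIC),alpha=1.6))
E
```

```text
t 15.05 TCP [582.2  -2.6 315.7] heater xy [ -0.1 -74. ] grasp [-1.000e-01 -7.400e+01  1.437e+02] yaw_y 13.87 F [-0.3  0.4 -0.4] w 39.2 0.0
[-0.1   0.07 -0.  ]
to go tool mm [-0.5  0.1 -0. ]
```

View pics/s4.png

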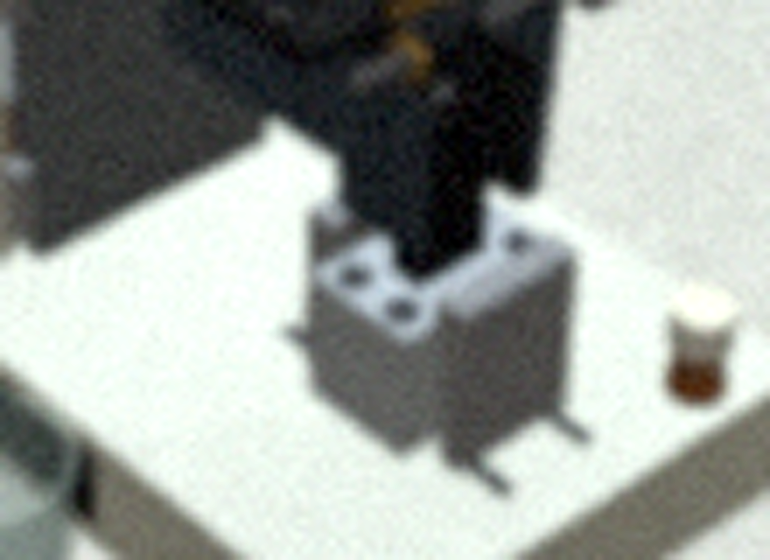

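The right cheek has slid outward (its edge is now at 445,320 and the rails are shorter), there are gaps on both sides, and the block stands upright. Next: regrip and lift gently.

send_rows(series=[{"tx":0,"ty":0,"tz":0,"turn":0},{"tx":0,"ty":0,"tz":0,"turn":0},{"tx":0,"ty":0,"tz":0,"turn":0},{"tx":0,"ty":0,"tz":0,"turn":0},{"tx":0,"ty":0,"tz":0,"turn":0}], gripper=-1, force=40)

```text
clock: 15.72
eef_pos: [582.2, -2.6, 315.8]
ee_rot: [[-0.24, 0.971, 0.0], [0.971, 0.24, 0.0], [-0.0, 0.0, -1.0]]
force: [0.8, 0.7, -1.0]
grip_width: 30.0
grasp_force: 40.0
```

send_rows(series=[{"tx":0,"ty":0,"tz":-0.002,"turn":0},{"tx":0,"ty":0,"tz":-0.002,"turn":0},{"tx":0,"ty":0,"tz":-0.002,"turn":0},{"tx":0,"ty":0,"tz":-0.001,"turn":0},{"tx":0,"ty":0,"tz":0,"turn":0}])

```text
clock: 16.35
eef_pos: [582.2, -2.6, 322.8]
ee_rot: [[-0.24, 0.971, 0.0], [0.971, 0.24, -0.0], [-0.0, 0.0, -1.0]]
force: [0.9, -1.2, -4.9]
grip_width: 29.7
grasp_force: 40.0
```

```bash
python3 - <<'E'
from h import *
s=st();print(np.round(s["wrist_torque"],2))
E
```

```text
t 16.35 TCP [582.2  -2.6 322.8] heater xy [ -0.1 -74. ] grasp [ -0.  -74.  150.8] yaw_y 13.86 F [ 0.9 -1.2 -4.9] w 29.7 40.0
[-0.06 -0.02  0.02]
```

send_rows(series=[{"tx":0,"ty":0,"tz":-0.006,"turn":0},{"tx":0,"ty":0,"tz":-0.01,"turn":0},{"tx":0,"ty":0,"tz":-0.01,"turn":0},{"tx":0,"ty":0,"tz":-0.01,"turn":0},{"tx":0,"ty":0,"tz":-0.01,"turn":0}])

```text
clock: 16.98
eef_pos: [582.2, -2.6, 369.6]
ee_rot: [[-0.24, 0.971, 0.0], [0.971, 0.24, -0.0], [-0.0, 0.0, -1.0]]
force: [0.9, 0.0, -3.9]
grip_width: 29.8
grasp_force: 40.0
```

send_rows(series=[{"tx":0,"ty":0,"tz":-0.01,"turn":0},{"tx":0,"ty":0,"tz":-0.01,"turn":0},{"tx":0,"ty":0,"tz":-0.01,"turn":0},{"tx":0,"ty":0,"tz":-0.01,"turn":0},{"tx":0,"ty":0,"tz":-0.005,"turn":0}])

```text
clock: 17.6
eef_pos: [582.3, -2.6, 414.5]
ee_rot: [[-0.24, 0.971, 0.001], [0.971, 0.24, -0.0], [-0.0, 0.001, -1.0]]
force: [0.9, 0.3, -4.9]
grip_width: 29.8
grasp_force: 40.0
```

send_rows(series=[{"tx":0,"ty":0,"tz":0,"turn":0},{"tx":0,"ty":0,"tz":0,"turn":0},{"tx":0,"ty":0,"tz":0,"turn":0},{"tx":0,"ty":0,"tz":0,"turn":0},{"tx":0,"ty":0,"tz":0,"turn":0}])

```text
clock: 18.23
eef_pos: [582.2, -2.6, 413.6]
ee_rot: [[-0.24, 0.971, -0.0], [0.971, 0.24, 0.0], [0.0, -0.0, -1.0]]
force: [0.3, -0.7, -4.1]
grip_width: 29.8
grasp_force: 40.0
```

```bash
python3 - <<'E'
from h import *
s=st();print(np.round(s["wrist_torque"],2))
r=read_camera("side");w=pts(r);d=w[...,:2]-O;X=d@hx;Y=d@hy;Z=w[...,2]
m=(X<-28)&(X>-45)&(abs(Y+75)<30)&(Z>145)&(Z<205)
print(m.sum(),"body end y",np.percentile(Y[m],[3,97]),"z",np.percentile(Z[m],[3,97]))
for b in tip_of("side","block")[:1]:
    v=np.array(b["location"]);print("block",round(b["score"],2),np.round([(v[:2]-O)@hx,(v[:2]-O)@hy,v[2]],1))
m=(abs(X)<30)&(Y<-90)&(Y>-104)&(Z>155)&(Z<195)
print("front face y(z) slope",m.sum(),np.polyfit(Z[m],Y[m],1) if m.sum()>20 else None)
m=(X>-50)&(X<40)&(Y>25)&(Y<66)&(Z>70)&(Z<125);print("door",np.median(Y[m]))
im=r["pixels"][120:300,150:390,::-1];cv2.imwrite("pics/s5.png",cv2.convertScaleAbs(cv2.resize(im,(720,540),interpolation=cv2.INTER_CUBIC),alpha=1.4))
E
```

```text
t 18.23 TCP [582.2  -2.6 413.6] heater xy [ -0.1 -74. ] grasp [-1.000e-01 -7.400e+01  2.416e+02] yaw_y 13.86 F [ 0.3 -0.7 -4.1] w 29.8 40.0
[-0.1   0.03 -0.02]
348 body end y [-96.59627216 -53.87430406] z [151.01149006 200.56110837]
block 0.34 [66.8 -6.6 44.2]
front face y(z) slope 304 [ 5.04937492e-03 -9.69970260e+01]
door 56.39255815115122
```

View pics/s5.png

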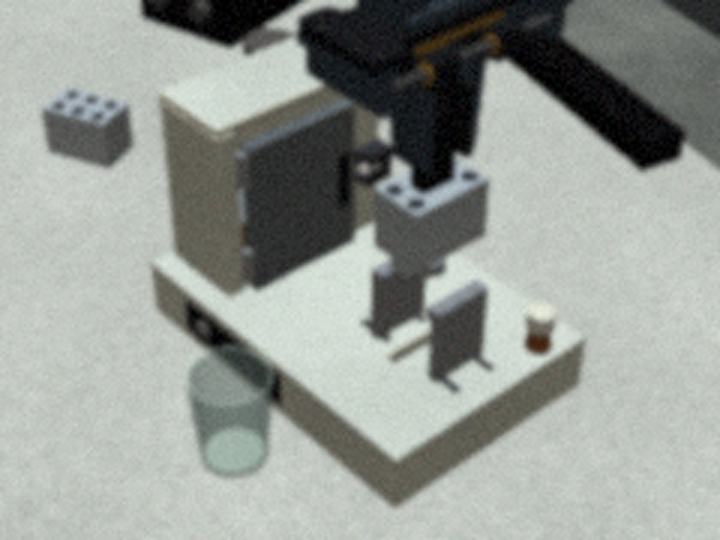

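The block, at (430,220), hangs upright above its well at (410,345). Both cheeks are open, the door is shut, and the bystanders in view (spare block, beaker, vial) haven't moved. Handing in.

```bash
python3 -c "
from h import *
print(hand_in())"
```

```text
the job is handed in; nothing more can be done
None
```

The job is handed in at about 18 s of the 64 s allowed: the door is shut on its catch, both cheeks gave way, and the block is held upright and still above its well, its foot about 20 mm over the cheeks.

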